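# Nest the tapered steel sample pots in the tilted stand

### The arm

A 6-joint arm with a two-finger parallel gripper is mounted at the origin on a cart in front of the work surface, level with it; the furniture and walls round the work are solid. World frame = base frame: x ahead of the robot, y to its left, z up, the work surface at z = 0. Lengths are in m, angles in rad, forces in N, time in s.
With the tool pointing down it reaches from about 0.325 to 0.875 m from the base axis. Payload 4.4 kg.
Tool frame: the origin (TCP) lies on the centre line of the jaws, within the pads' length; the fingertips stand bot.tip_extent ahead of it and the grasp point (between the pads) lies 8 mm behind it (bot.tip_extent is the distance from the TCP to the fingertips, in m); z points along the fingers, y is the line along which they close (so a half turn about z gives the same grasp; the last joint's range is limited). The gripper opens to 85 mm and grips with 20 to 120 N. Pads are 22 mm wide; open, the fingers measure 114 mm over their backs; the gripper's body (76 mm by 85 mm) begins 54 mm behind the grasp point. The pads swing forward as they close: fully open they stand 13 mm farther back than shut.
Start: joints at [1.004, 0.207, 1.542, -0, 1.393, -0.15], TCP at [0.232, 0.526, 0.242] pointing down, gripper open.
Joint ranges: [-2.73, 2.73], [-0.86, 2.22], [0.23, 2.46], [-1.11, 4.25], [0.08, 2.63], [-2.82, 2.82]. Speed limits (rad/s): [2.79, 2.79, 3.14, 3.14, 3.14, 3.14].

### API

Orientations are given as a unit quaternion [w, x, y, z].
In Python, from workcell import bot gives the robot as it stands.
- The arm moves only by the tool jog_arm, never from a script. Its argument "commands" is a list of rows, each an object with "offset": the shift along the tool's x, y, z normalised to -1 to 1, where 1 is 2.5 cm, a list of three; "turn": the turn about the tool's z normalised to -1 to 1, where 1 is pi rad; "gripper": the gripper command: -1 is shut, 1 is fully open, values between are in proportion. A call has 1 to 10 rows; each row shifts and turns the commanded pose from where the row before left it, along the tool's axes as they then stand; what a row does not reach is not made up. A row lasts 1/12 s, in which the tool goes at most 41.7 mm and 7.16 degrees, less where a joint would pass 70% of its speed; a pose out of reach is approached as far as the arm can. A call with a number of a shift or a turn outside -1 to 1 is refused whole. A call with a gripper value outside its range is refused whole. The fingers move at their own pace and stop on an object; "squeeze" is the grip in N (left out, the last holds). Time passes only in rows, so rows that do not move let the fingers close. It gives the time, the measured TCP pose, the force, the opening and the grip force at its end, in the units of the state.
- bot.get_state(): the state, without advancing time (a new reading comes with each control period).
- bot.get_image(name): name is "scene" or "top"; returns the picture (420x560x3 uint8, red, green, blue); there is no depth.
- bot.camera_params(name): a dict with "fovy" (degrees; the focal length in pixels is half the picture's height over the tangent of half this angle, whatever the lens; pixels are square), "cx", "cy" (the principal point, pixels), "k1" (the pictures are not rectified: a ray, as slopes to the right and down, at radius r is drawn at 1 + k1 r^2 times it, then the intrinsics apply), "origin" and "orientation" of the camera in the world. Camera axes: x right, y down, z forward; pixel columns grow to the right and rows downward; lengths in m; the calibration is good to about 2 mm. A picture is of the moment at which its call begins. camera_params takes no time and is no camera call.
- bot.finish_job(): hands the job in; it is judged then, once.
The state is a dict: "time_s": time; "q": joint angles; "joint_velocities": joint speeds; "joint_efforts": joint torques, N m; "ee_pos": TCP position; "tcp_rot": TCP orientation; "contact_force": force on the tool from outside, world axes, zero at the start; "moment": the same for the moment, N m; "grip_width": opening from 0.0 (shut) to 1.0 (fully open); "finger_force": force on a finger pad.
Only numpy, scipy, OpenCV 4.12 (cv2) and the standard library are available. Lean on these libraries where they do the work, as an engineer would, in place of code of your own. Each camera call takes 0.05 s, during which the arm holds its last target. There are 200 camera calls.

### The job

Put the sample pots away as a nest in the tilting stand: put the middle-sized steel pot into the big, spring-mounted pot in the stand and press it gently past the catches until its collar sits flat on the big pot's rim, then nest the smallest pot in the middle one, its collar flat on that rim too. Do not force or ram the pots, do not change the stand's tilt, leave the culture tub and the capped tube where they stand, and let go at the end.

Things in the scene. Friction and masses are not known exactly. Their poses are not given: they have to be found in the camera images.
- mid_center (a point): the middle-sized pot: loose, open, tapered, steel, 80 mm high, upright on the worktop, 0.13 kg. The upper 30 mm is a straight collar 54 mm across: grasp only there, by the outside (fingers lower down hit the rim below). Below its underside (the shoulder) is a cone, 44 mm across at the top, 30 mm at the foot. This point: on the axis half-way up, 40 mm above the foot; z runs to the mouth
- mid_shoulder (a point): on the middle pot's axis at the underside of its collar, 50 mm above the foot, 30 mm below its rim; z to the mouth
- mid_mouth (a point): centre of the middle pot's mouth, level with its flat rim, 80 mm above the foot; z out of the mouth. Inside, it is 41 mm across at the rim and narrows to 29 mm at 45 mm depth. It has no catches: the smallest pot nests in it with about 1.5 mm of play and a light push
- small_center (a point): the smallest pot: loose, open, tapered, steel, 75 mm high, upright on the worktop at the start, 0.09 kg. Its upper 30 mm is a straight collar 47 mm across: grasp only there, by the outside (fingers lower down hit the rim below). Below its shoulder is a cone, 38 mm across at the top, 26 mm at the foot. This point: on the axis half-way up, 37.5 mm above the foot; z to the mouth
- small_shoulder (a point): on the smallest pot's axis at the underside of its collar, 45 mm above the foot, 30 mm below its rim; z to the mouth
- stand: grey stand fixed to the worktop, base 150 x 120 mm, two cheeks with a cross pivot between them 100 mm above the worktop; on it hangs a round steel sleeve, 71 mm across, in which the big pot sits on a soft spring. Origin: centre of its underside; -x is its front, turned roughly toward the robot; y along the pivot
- stand_mouth (a point): centre of the big pot's mouth, level with its rim (63 mm across; mouth 47, 33 at 50 mm depth); z out of the mouth, along the axis. The big pot sinks in its sleeve when pressed (spring: starts at about 4 N, 12 mm stop at about 9 N) and comes back. Three sprung balls 14 mm below the rim rub on the middle pot's last 15 mm and need 5 to 12 N: press on until the force rises steeply. 1.5 mm of play
- tilt (a joint): lean of the sleeve and big pot from vertical toward the front of the stand, rad (0 upright); 0.44 to 0.66 here. The pivot is clamped by friction (6 N m) and should stay as it is
- tub_center (a point): bystander: white tub with a yellow lid, 68 mm across, 74 mm high, loose; its centre
- tube_center (a point): bystander: capped conical tube standing on its foot, 35 mm across, 115 mm high, loose; its centre
- sleeve_rim (a point): on the sleeve's axis, level with its upper edge, 14 mm above the pivot and 16 mm below the big pot's rim at rest; z along the axis to the mouth. The sleeve leans but does not slide
There are look-alikes about, which are no part of the job. What is shaped like the part that bears mid_center but pink or turquoise is not meant.

How it is judged:
On the way, in this order (a step that is already met when the one before it is completed fails the run):
1. the middle pot is fully home in the big pot (z of mid_shoulder in the frame of stand_mouth below 0.002 m and distance between mid_shoulder and stand_mouth below 0.004 m and angle between the z axis of mid_shoulder and the z axis of stand_mouth, either way round below 0.04 rad), for 0.2 s.
2. the smallest pot is fully home in the middle pot (z of small_shoulder in the frame of mid_mouth below 0.002 m and distance between small_shoulder and mid_mouth below 0.004 m and angle between the z axis of small_shoulder and the z axis of mid_mouth, either way round below 0.04 rad), for 0.2 s.
At the end, for the whole second after the job is handed in: the middle pot's shoulder within 2 mm of the big pot's rim in height along the axis and 4 mm in all, axes within 0.04 rad; the same for the smallest pot in the middle pot; both let go (all of step 1 and all of step 2); the robot touches nothing.
It fails at once if a pot is rammed into the stand or crushed (contact forces, springs included, adding up to over 100 N) (contact force between stand and anything else above 100 N).
It fails at once if the stand's tilt is changed by force (distance of sleeve_rim from where it was at the start of the episode above 0.006 m).
It fails at once if the culture tub is pushed more than 20 mm (distance of tub_center from where it was at the start of the episode above 0.02 m).
It fails at once if the capped tube is pushed more than 20 mm or knocked over (distance of tube_center from where it was at the start of the episode above 0.02 m).
It also fails if it takes over 64 s, if anything falls off the work surface, if the arm or the gripper's body presses on something with over 40 N, if the wrist force passes 120 N, or if a joint passes its speed limit or range.

## Working session

There is one attempt and no reset: what is moved stays moved. The work goes in short steps, Python scripts to look and compute and a tool call to move; the robot and the scene stay as the last step left them, time stands still between calls to the robot, and variables do not carry over. Pictures are saved under pics/ and viewed, at most 10 in all, crops included, and the job is handed in when it is done.

Besides the shell and the picture viewer there is one more tool, called as name(argument=value, ...) on one line, values as JSON. jog_arm: Moves the arm, as the interface text tells. Scaled input: -1 to 1 covers 2.5 cm each way for a shift and pi rad each way for a turn. Its arguments: {"type":"object","properties":{"commands":{"type":"array"},"squeeze":{"type":"number"}},"required":["commands"]}

```bash
ls; mkdir -p pics; python3 - <<'E'
from workcell import bot
import cv2
print(bot.get_state(), bot.tip_extent)
for n in("scene","top"):
    print(bot.camera_params(n)); cv2.imwrite(f"pics/{n}0.png",bot.get_image(n)[:,:,::-1])
a=cv2.imread("pics/scene0.png");b=cv2.imread("pics/top0.png")
E
```

```text
pics
{'time_s': 0.0, 'q': array([ 1.00448166e+00,  2.07420632e-01,  1.54295502e+00, -4.00882160e-06,
        1.39353350e+00, -1.50477901e-01]), 'joint_velocities': array([ 0.00078484, -0.00119135, -0.00024356,  0.00035042, -0.00065886,
        0.00027773]), 'joint_efforts': array([ 1.58723091e-03, -3.83027959e+01, -2.91596818e+01, -1.23386444e-04,
        1.03205335e-02,  8.32765920e-06]), 'ee_pos': array([0.23187215, 0.5253653 , 0.24112489]), 'tcp_rot': array([-4.04435518e-04,  2.06423079e-01,  9.78462146e-01, -1.08534764e-03]), 'contact_force': array([-0.44153664, -0.39997902,  0.04212855]), 'moment': array([-0.001067  ,  0.0661293 , -0.00236348]), 'finger_force': 0.0, 'grip_width': 0.9988364954314295} 0.011
{'fovy': 54.86877091659775, 'cx': 284.31056932875333, 'cy': 211.41051924287243, 'k1': -0.09727912185591076, 'origin': array([ 0.14443444, -0.55392919,  0.63958617]), 'orientation': array([-0.41388992,  0.85756732, -0.27989994,  0.12218615])}
{'fovy': 57.71095953728129, 'cx': 282.17499734585493, 'cy': 215.69998194745398, 'k1': 0.03018622945101209, 'origin': array([ 0.37574712, -0.02222349,  1.034355  ]), 'orientation': array([-0.04803134,  0.71325546, -0.69728722,  0.05244204])}
```

View pics/scene0.png

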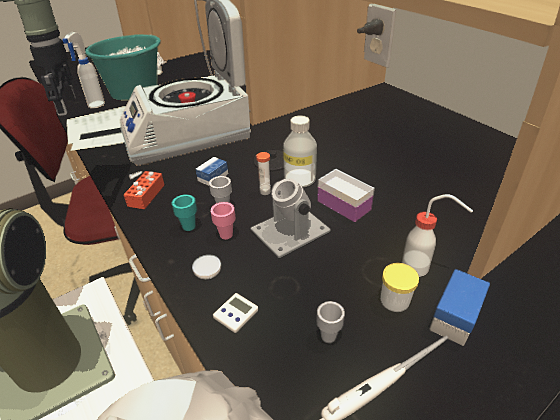

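View pics/top0.png

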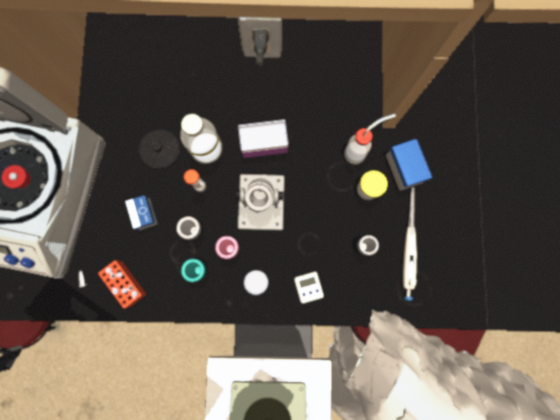

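```bash
cat > h.py <<'E'
import numpy as np, cv2
from scipy.spatial.transform import Rotation as R
from workcell import bot
def P(n):
    p=bot.camera_params(n); f=210/np.tan(np.radians(p["fovy"]/2)); w=p["orientation"]
    return f,p["cx"],p["cy"],p["k1"],p["origin"],R.from_quat(w,scalar_first=True).as_matrix()
def proj(n,X):
    f,cx,cy,k,o,M=P(n); c=(np.atleast_2d(X)-o)@M; s=c[:,:2]/c[:,2:]; s=s*(1+k*(s**2).sum(1,keepdims=True)); return s*f+[cx,cy]
def ray(n,uv):
    f,cx,cy,k,o,M=P(n); d=(np.array(uv,float)-[cx,cy])/f; s=d.copy()
    for _ in range(20): s=d/(1+k*(s@s))
    v=M@[s[0],s[1],1]; return o,v/np.linalg.norm(v)
def atz(n,uv,z):
    o,v=ray(n,uv); return o+v*(z-o[2])/v[2]
def crop(src,dst,x,y,w,h,s): cv2.imwrite(dst,cv2.resize(cv2.imread(src)[y:y+h,x:x+w],None,fx=s,fy=s,interpolation=cv2.INTER_CUBIC))
E
python3 - <<'E'
from h import *
print(proj("top",bot.get_state()["ee_pos"]),proj("scene",bot.get_state()["ee_pos"]))
for uv in((188,228),(369,245),(227,247)): print(atz("top",uv,.08))
a=cv2.imread("pics/scene0.png");b=cv2.imread("pics/top0.png")
z=lambda i,x,y:cv2.resize(i[y:y+70,x:x+96],None,fx=4,fy=4,interpolation=cv2.INTER_CUBIC)
cv2.imwrite("pics/c1.png",np.vstack([np.hstack([z(a,172,165),z(a,285,285)]),np.hstack([z(b,140,193),z(b,321,210)])]))
z=lambda i,x,y:cv2.resize(i[y:y+100,x:x+66],None,fx=6,fy=6,interpolation=cv2.INTER_CUBIC)
cv2.imwrite("pics/c2.png",np.hstack([z(a,258,165),z(b,228,155)]))
E
```

```text
[[ -1.60986111 339.08607542]] [[ 67.009906   106.78556479]]
[0.47580715 0.20882195 0.08      ]
[ 0.44344382 -0.24552362  0.08      ]
[0.43037183 0.10923593 0.08      ]
```

View pics/c1.png

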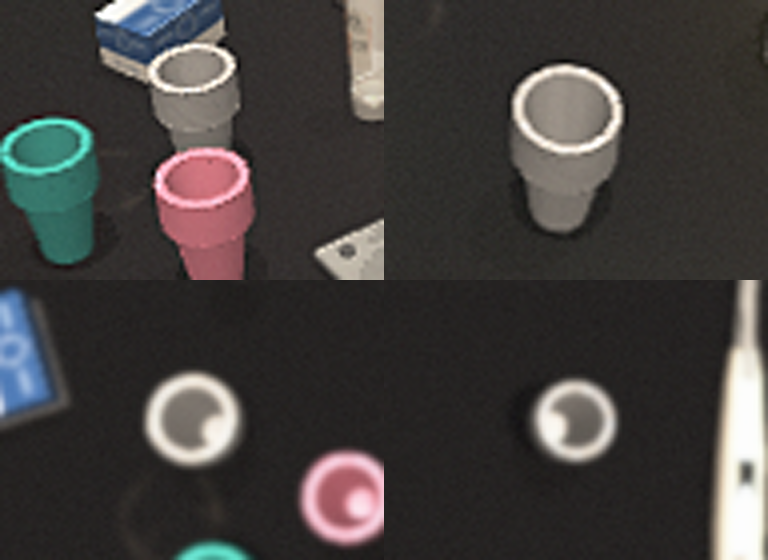

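View pics/c2.png

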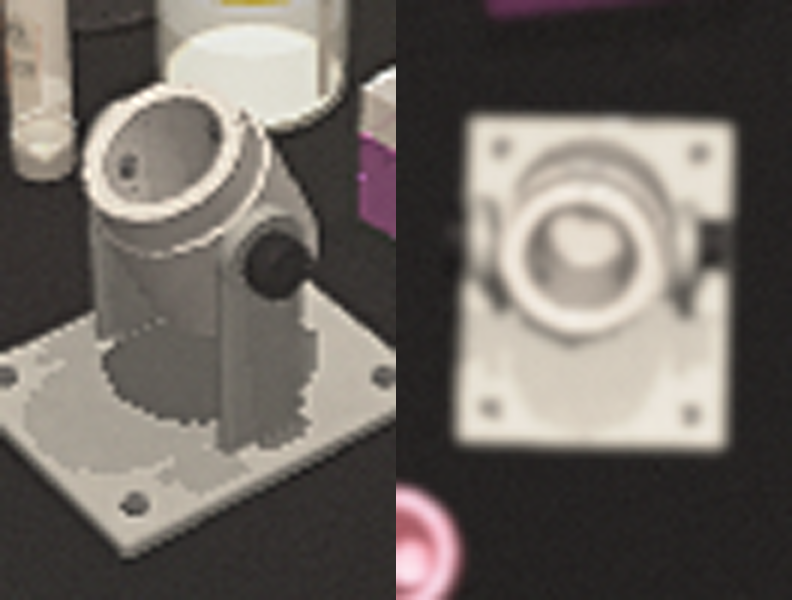

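```bash
cat > fit.py <<'E'
from h import *
from scipy.optimize import least_squares
def tri(a,b):
    A=[];c=[]
    for n,uv in(("top",a),("scene",b)):
        o,v=ray(n,uv); Q=np.eye(3)-np.outer(v,v); A.append(Q);c.append(Q@o)
    return np.linalg.lstsq(np.vstack(A),np.hstack(c),rcond=None)[0]
print("mid",tri((187.9,227.4),(219.9,181.6)),atz("top",(187.9,227.4),.08),atz("scene",(219.9,181.6),.08))
print("small",tri((368.4,244.9),(330.4,312.1)),atz("top",(368.4,244.9),.075),atz("scene",(330.4,312.1),.075))
print("rim",tri((258.3,197.6),(285.1,189.9)))
g=lambda e,x0,y0,dx:[(e[0]-dx+.5)/6-.5+x0,(e[1]-dx+.5)/6-.5+x0,(e[2]+.5)/6-.5+y0,(e[3]+.5)/6-.5+y0]
obs=[("top",.0315,g((498,665,178,345),228,155,396)),("top",.0235,g((527,638,202,310),228,155,396)),
     ("scene",.0315,g((85,243,83,222),258,165,0)),("scene",.0235,g((103,225,92,208),258,165,0))]
cor=np.array([(470,118),(735,122),(727,450),(456,443)],float); cor=(cor-[396,0]+.5)/6-.5+[228,155]
th=np.linspace(0,2*np.pi,73)
def model(p):
    x,y,yaw,t=p; M=R.from_euler("ZY",[yaw,-t]).as_matrix()
    return np.array([x,y,.1])+.03*M[:,2],M
def res(p):
    c,M=model(p[:4]); r=[]
    for n,rad,e in obs:
        q=proj(n,c+rad*np.outer(np.cos(th),M[:,0])+rad*np.outer(np.sin(th),M[:,1]))
        r+=[q[:,0].min()-e[0],q[:,0].max()-e[1],q[:,1].min()-e[2],q[:,1].max()-e[3]]
    Z=R.from_euler("Z",p[2]).as_matrix()
    k=np.array([[.075,.06,0],[.075,-.06,0],[-.075,-.06,0],[-.075,.06,0]])@Z.T+[p[0],p[1],p[4]]
    return np.r_[r,(proj("top",k)-cor).ravel()]
s=least_squares(res,[.53,.05,0,.55,.008],loss="soft_l1")
print("stand",s.x.round(4),model(s.x[:4])[0]); print(res(s.x).round(1))
E
python3 fit.py
```

```text
mid [0.47852277 0.20865209 0.07990962] [0.47731366 0.2091583  0.08      ] [0.47966794 0.2080005  0.08      ]
small [ 0.44480316 -0.24583277  0.07423266] [ 0.44401426 -0.24518932  0.075     ] [ 0.44519856 -0.24659797  0.075     ]
rim [0.54990254 0.03192212 0.12499444]
stand [5.611e-01 3.090e-02 3.000e-04 4.233e-01 8.700e-03] [0.54874447 0.03093796 0.12735221]
[ 1.2 -0.5  0.5 -2.  -0.3  0.6 -0.2  0.7 -0.8  0.1 -0.4 -0.1 -0.4 -0.4
  1.  -0.9  0.4 -0.2 -0.3  0.1 -0.1 -0.5  0.7 -0.3]
```

Left grey pot, top (188,227), has the larger rim (24 px against 21 px), so it is the middle pot. The grey one at top (368,245) is the smallest. The pink (227,247) and turquoise (193,270) ones are look-alikes. Both heights triangulate correctly at 0.080 and 0.074 m. The stand's mouth is near (0.549, 0.031, 0.127), with a lean of about 0.45 rad.

jog_arm(commands=[{"offset": [0,0,0],"turn": -0.0331,"gripper": 1},{"offset": [0,0,0],"turn": -0.0331,"gripper": 1},{"offset": [0,0,0],"turn": -0.0331,"gripper": 1},{"offset": [0,0,0],"turn": -0.0331,"gripper": 1},{"offset": [0,-1,0],"turn": 0,"gripper": 1},{"offset": [0,-1,0],"turn": 0,"gripper": 1},{"offset": [0,-1,0],"turn": 0,"gripper": 1},{"offset": [0,-1,0],"turn": 0,"gripper": 1},{"offset": [-0.5,-1,0],"turn": 0,"gripper": 1},{"offset": [-0.5,-1,0],"turn": 0,"gripper": 1}], squeeze=30)

```text
time_s: 0.93
ee_pos: [0.2566, 0.3746, 0.2417]
tcp_rot: [-0.0, -0.001, 1.0, -0.0]
contact_force: [0.6, 0.5, -0.1]
grip_width: 0.999
finger_force: 0.0
```

jog_arm(commands=[{"offset": [-1,-0.8,0],"turn": 0,"gripper": 1},{"offset": [-1,-0.8,0],"turn": 0,"gripper": 1},{"offset": [-1,-0.8,0],"turn": 0,"gripper": 1},{"offset": [-1,-0.8,0],"turn": 0,"gripper": 1},{"offset": [-1,-0.8,0],"turn": 0,"gripper": 1},{"offset": [-1,-0.8,0],"turn": 0,"gripper": 1},{"offset": [-1,-0.8,0],"turn": 0,"gripper": 1},{"offset": [-1,-0.8,0],"turn": 0,"gripper": 1},{"offset": [-0.8,-0.2,0],"turn": 0,"gripper": 1},{"offset": [0,0,0],"turn": 0,"gripper": 1}])

```text
time_s: 1.77
ee_pos: [0.4805, 0.2089, 0.242]
tcp_rot: [0.001, 0.002, 1.0, -0.0]
contact_force: [-0.8, -0.8, 0.7]
grip_width: 0.999
finger_force: 0.0
```

jog_arm(commands=[{"offset": [0.06,0,1],"turn": 0,"gripper": 1},{"offset": [0,0,1],"turn": 0,"gripper": 1},{"offset": [0,0,1],"turn": 0,"gripper": 1},{"offset": [0,0,1],"turn": 0,"gripper": 1},{"offset": [0,0,1],"turn": 0,"gripper": 1},{"offset": [0,0,0.8],"turn": 0,"gripper": 1},{"offset": [0,0,0.6],"turn": 0,"gripper": 1},{"offset": [0,0,0.4],"turn": 0,"gripper": 1},{"offset": [0,0,0.2],"turn": 0,"gripper": 1},{"offset": [0,0,0],"turn": 0,"gripper": 1}])

```text
time_s: 2.6
ee_pos: [0.4746, 0.2111, 0.0662]
tcp_rot: [-0.001, -0.0, 1.0, -0.0]
contact_force: [-0.4, -1.6, -1.4]
grip_width: 1.001
finger_force: 0.0
```

jog_arm(commands=[{"offset": [0,0,0],"turn": 0,"gripper": -1},{"offset": [0,0,0],"turn": 0,"gripper": -1},{"offset": [0,0,0],"turn": 0,"gripper": -1},{"offset": [0,0,0],"turn": 0,"gripper": -1},{"offset": [0,0,0],"turn": 0,"gripper": -1},{"offset": [0,0,0],"turn": 0,"gripper": -1},{"offset": [0,0,0],"turn": 0,"gripper": -1},{"offset": [0,0,0],"turn": 0,"gripper": -1}], squeeze=25)

```text
time_s: 3.27
ee_pos: [0.477, 0.2113, 0.0688]
tcp_rot: [0.001, -0.0, 1.0, 0.0]
contact_force: [-0.3, -0.3, 6.1]
grip_width: 0.615
finger_force: 26.5
```

```bash
python3 - <<'E'
from h import *
s=bot.get_state(); print(s["ee_pos"],s["q"].round(3),s["grip_width"]*85)
a=bot.get_image("scene"); cv2.imwrite("pics/g1.png",cv2.resize(a[80:280,120:360],None,fx=3,fy=3,interpolation=2)[:,:,::-1])
E
```

```text
[0.47703443 0.21132125 0.06879955] [ 0.251  0.308  1.816  0.     1.015 -1.32 ] 52.27590639462351
```

View pics/g1.png

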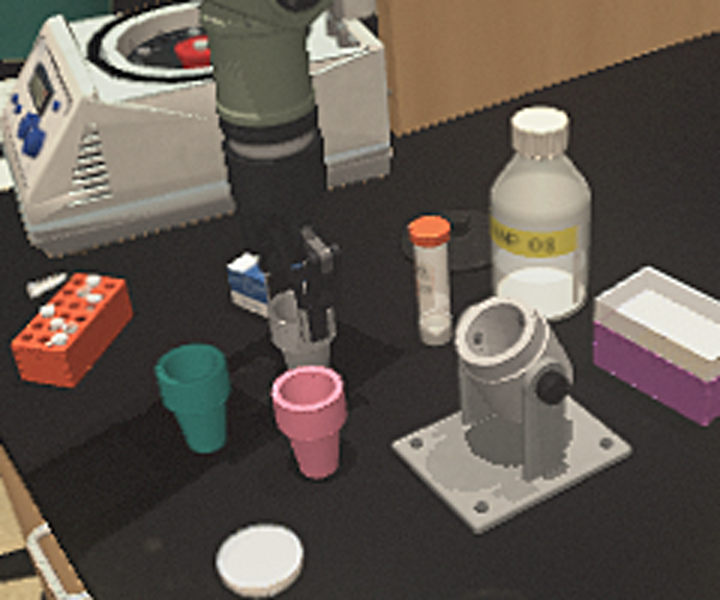

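The middle pot is in the jaws at about 52 mm, and the tube and pink pot are clear. I'll lift it and carry it over the stand.

jog_arm(commands=[{"offset": [0,0,-0.4],"turn": 0,"gripper": -1},{"offset": [0,0,-1],"turn": 0,"gripper": -1},{"offset": [0,0,-1],"turn": 0,"gripper": -1},{"offset": [0,0,-1],"turn": 0,"gripper": -1},{"offset": [0,0,-1],"turn": 0,"gripper": -1},{"offset": [0,0,-1],"turn": 0,"gripper": -1},{"offset": [0,0,-1],"turn": 0,"gripper": -1},{"offset": [0,0,-0.5],"turn": 0,"gripper": -1},{"offset": [0,0,0],"turn": 0,"gripper": -1}])

```text
time_s: 4.07
ee_pos: [0.4779, 0.2116, 0.2442]
tcp_rot: [0.004, -0.0, 1.0, 0.001]
contact_force: [0.7, 0.5, -1.9]
grip_width: 0.619
finger_force: 26.8
```

jog_arm(commands=[{"offset": [-0.4,-0.8,0],"turn": 0,"gripper": -1},{"offset": [-0.4,-0.9,0],"turn": 0,"gripper": -1},{"offset": [-0.4,-0.9,0],"turn": 0,"gripper": -1},{"offset": [-0.4,-0.9,0],"turn": 0,"gripper": -1},{"offset": [-0.4,-0.9,0],"turn": 0,"gripper": -1},{"offset": [-0.4,-0.9,0],"turn": 0,"gripper": -1},{"offset": [-0.3,-0.9,0],"turn": 0,"gripper": -1},{"offset": [0,-0.8,0],"turn": 0,"gripper": -1},{"offset": [0,0,0],"turn": 0,"gripper": -1},{"offset": [0,0,0],"turn": 0,"gripper": -1}])

```text
time_s: 4.9
ee_pos: [0.5424, 0.0354, 0.2382]
tcp_rot: [-0.002, 0.001, 1.0, 0.0]
contact_force: [0.9, 0.3, -1.1]
grip_width: 0.618
finger_force: 26.9
```

```bash
python3 - <<'E'
from h import *
s=bot.get_state(); print(s["ee_pos"],s["contact_force"],s["grip_width"]*85)
a=bot.get_image("scene"); b=bot.get_image("top")
p=s["ee_pos"]; print(proj("scene",[p-[0,0,.069],[.549,.0315,.1265]]), proj("top",[p-[0,0,.069]]))
z=lambda i,x,y:cv2.resize(i[y:y+150,x:x+100],None,fx=4,fy=4,interpolation=2)[:,:,::-1]
cv2.imwrite("pics/g2.png",np.hstack([z(a,240,110),z(b,210,120)]))
E
```

```text
[0.54237469 0.0353621  0.23820102] [ 0.87595483  0.25859452 -1.06107682] 52.52908059444791
[[280.31711711 173.43056517]
 [284.3995454  189.66590635]] [[255.8908721  196.77577588]]
```

View pics/g2.png

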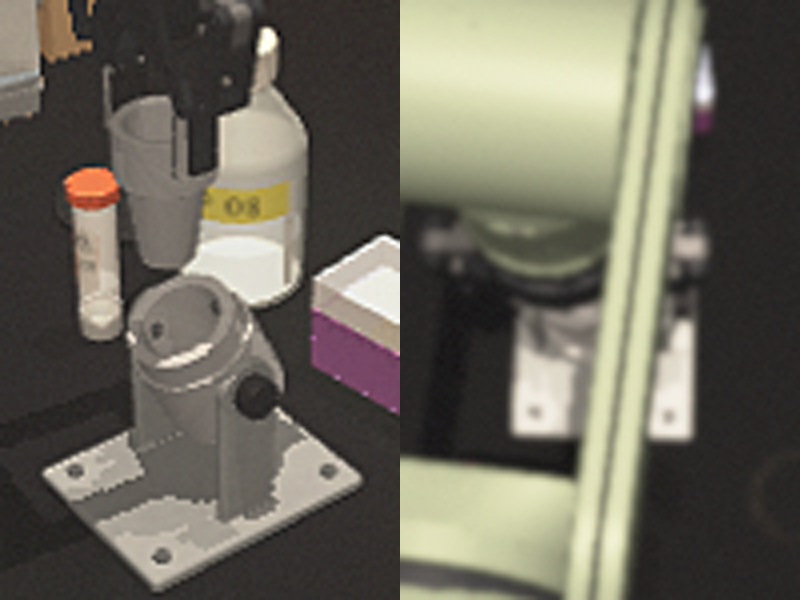

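The foot is at scene (280.6,173.5), within half a pixel of where I expected it. I'll shift about 4 mm in y and lower the foot into the mouth.

jog_arm(commands=[{"offset": [-0.2,-0.16,0.3],"turn": 0,"gripper": -1},{"offset": [0,0,0.4],"turn": 0,"gripper": -1},{"offset": [0,0,0.4],"turn": 0,"gripper": -1},{"offset": [0,0,0.4],"turn": 0,"gripper": -1},{"offset": [0,0,0.3],"turn": 0,"gripper": -1},{"offset": [0,0,0.15],"turn": 0,"gripper": -1},{"offset": [0,0,0.05],"turn": 0,"gripper": -1},{"offset": [0,0,0],"turn": 0,"gripper": -1},{"offset": [0,0,0],"turn": 0,"gripper": -1}], squeeze=20)

```text
time_s: 5.75
ee_pos: [0.5487, 0.032, 0.1902]
tcp_rot: [0.0, -0.0, 1.0, -0.0]
contact_force: [0.7, 0.6, -1.4]
grip_width: 0.614
finger_force: 26.9
```

jog_arm(commands=[{"offset": [0.03,0,0.08],"turn": 0,"gripper": -1},{"offset": [0.03,0,0.08],"turn": 0,"gripper": -1},{"offset": [0.06,0,0.08],"turn": 0,"gripper": -1},{"offset": [0.06,0,0.06],"turn": 0,"gripper": -1},{"offset": [0.06,0,0.06],"turn": 0,"gripper": -1},{"offset": [0.06,0,0.06],"turn": 0,"gripper": -1},{"offset": [0.06,0,0.06],"turn": 0,"gripper": -1},{"offset": [0,0,0],"turn": 0,"gripper": -1}])

```text
time_s: 6.42
ee_pos: [0.5414, 0.0321, 0.1797]
tcp_rot: [0.003, -0.0, 1.0, 0.0]
contact_force: [2.4, 1.9, 4.2]
grip_width: 0.616
finger_force: 27.4
```

jog_arm(commands=[{"offset": [0.08,0,0.04],"turn": 0,"gripper": -1},{"offset": [0.08,0,0.04],"turn": 0,"gripper": -1},{"offset": [0.08,0,0.05],"turn": 0,"gripper": -1},{"offset": [0.08,0,0.06],"turn": 0,"gripper": -1},{"offset": [0.08,0,0.06],"turn": 0,"gripper": -1},{"offset": [0.08,0,0.06],"turn": 0,"gripper": -1},{"offset": [0.08,0,0.06],"turn": 0,"gripper": -1},{"offset": [0,0,0],"turn": 0,"gripper": -1}])

```text
time_s: 7.08
ee_pos: [0.5257, 0.0324, 0.1691]
tcp_rot: [0.001, -0.0, 1.0, 0.0]
contact_force: [1.6, 1.0, 3.5]
grip_width: 0.616
finger_force: 26.1
```

```bash
python3 - <<'E'
from h import *
s=bot.get_state(); print(s["ee_pos"],s["contact_force"],s["moment"],s["grip_width"]*85)
a=bot.get_image("scene"); 
z=lambda i,x,y:cv2.resize(i[y:y+100,x:x+100],None,fx=6,fy=6,interpolation=2)[:,:,::-1]
cv2.imwrite("pics/g3.png",z(a,240,125))
E
```

```text
[0.52569905 0.03239286 0.16909567] [1.64749382 1.02358015 3.51887454] [ 0.47222196 -0.57351363  0.01611777] 52.387714932322595
```

View pics/g3.png

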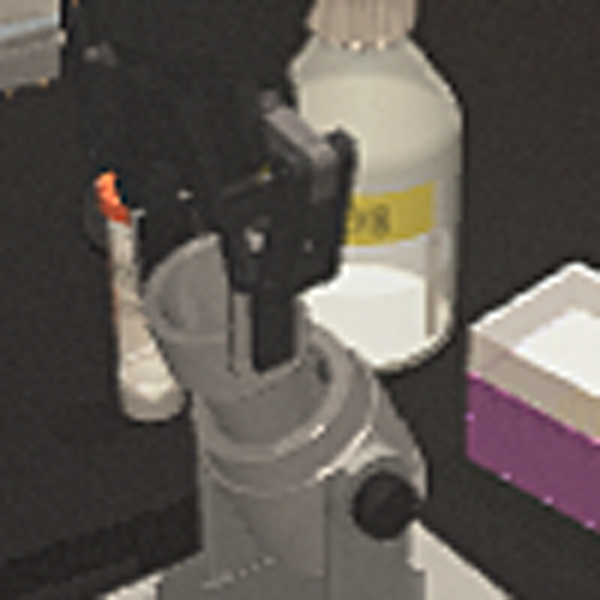

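The pot has swivelled in the jaws and now leans with the sleeve, foot inside the mouth. Next I advance it along the axis.

jog_arm(commands=[{"offset": [-0.045,0,0.09],"turn": 0,"gripper": -1},{"offset": [-0.045,0,0.09],"turn": 0,"gripper": -1},{"offset": [-0.045,0,0.09],"turn": 0,"gripper": -1},{"offset": [-0.045,0,0.09],"turn": 0,"gripper": -1},{"offset": [-0.045,0,0.09],"turn": 0,"gripper": -1},{"offset": [-0.045,0,0.09],"turn": 0,"gripper": -1},{"offset": [0,0,0],"turn": 0,"gripper": -1}])

```text
time_s: 7.72
ee_pos: [0.5328, 0.0321, 0.1551]
tcp_rot: [0.001, -0.0, 1.0, 0.0]
contact_force: [2.4, 1.1, 5.3]
grip_width: 0.619
finger_force: 26.1
```

jog_arm(commands=[{"offset": [-0.02,0,0.04],"turn": 0,"gripper": -1},{"offset": [-0.02,0,0.04],"turn": 0,"gripper": -1},{"offset": [-0.02,0,0.04],"turn": 0,"gripper": -1},{"offset": [-0.02,0,0.04],"turn": 0,"gripper": -1},{"offset": [-0.02,0,0.04],"turn": 0,"gripper": -1},{"offset": [-0.02,0,0.04],"turn": 0,"gripper": -1},{"offset": [0,0,0],"turn": 0,"gripper": -1}], squeeze=35)

```text
time_s: 8.3
ee_pos: [0.5364, 0.032, 0.1497]
tcp_rot: [0.001, -0.0, 1.0, -0.0]
contact_force: [2.3, 2.6, 7.0]
grip_width: 0.614
finger_force: 37.3
```

jog_arm(commands=[{"offset": [-0.02,0,0.04],"turn": 0,"gripper": -1},{"offset": [-0.02,0,0.04],"turn": 0,"gripper": -1},{"offset": [-0.02,0,0.04],"turn": 0,"gripper": -1},{"offset": [-0.02,0,0.04],"turn": 0,"gripper": -1},{"offset": [-0.02,0,0.04],"turn": 0,"gripper": -1},{"offset": [-0.02,0,0.04],"turn": 0,"gripper": -1},{"offset": [0,0,0],"turn": 0,"gripper": -1}])

```text
time_s: 8.88
ee_pos: [0.5393, 0.032, 0.144]
tcp_rot: [0.001, -0.0, 1.0, -0.0]
contact_force: [1.9, 2.2, 7.9]
grip_width: 0.612
finger_force: 37.5
```

jog_arm(commands=[{"offset": [-0.02,0,0.04],"turn": 0,"gripper": -1},{"offset": [-0.02,0,0.04],"turn": 0,"gripper": -1},{"offset": [-0.02,0,0.04],"turn": 0,"gripper": -1},{"offset": [-0.02,0,0.04],"turn": 0,"gripper": -1},{"offset": [0,0,0],"turn": 0,"gripper": -1}])

```text
time_s: 9.3
ee_pos: [0.5412, 0.032, 0.1402]
tcp_rot: [0.001, -0.0, 1.0, -0.0]
contact_force: [1.0, 1.6, 9.4]
grip_width: 0.611
finger_force: 37.6
```

```bash
python3 - <<'E'
from h import *
s=bot.get_state(); print(s["ee_pos"],s["contact_force"],s["moment"],s["grip_width"]*85)
a=bot.get_image("scene"); 
z=lambda i,x,y:cv2.resize(i[y:y+80,x:x+80],None,fx=7,fy=7,interpolation=2)[:,:,::-1]
cv2.imwrite("pics/g4.png",z(a,250,145))
E
```

```text
[0.54115202 0.03204425 0.1402348 ] [0.99621021 1.60428752 9.42532451] [ 0.39177714 -0.382762    0.05428504] 51.93806741703394
```

View pics/g4.png

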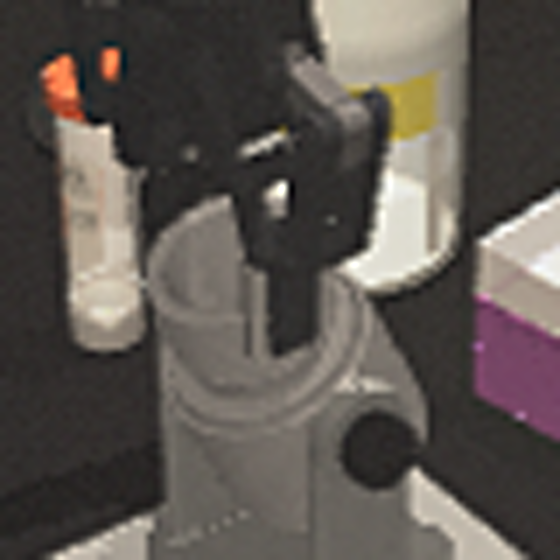

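jog_arm(commands=[{"offset": [-0.02,0,0.04],"turn": 0,"gripper": -1},{"offset": [-0.02,0,0.04],"turn": 0,"gripper": -1},{"offset": [-0.02,0,0.04],"turn": 0,"gripper": -1},{"offset": [-0.02,0,0.04],"turn": 0,"gripper": -1},{"offset": [0,0,0],"turn": 0,"gripper": -1}])

```text
time_s: 9.77
ee_pos: [0.5435, 0.0321, 0.1365]
tcp_rot: [0.001, -0.0, 1.0, 0.0]
contact_force: [1.1, 1.9, 9.4]
grip_width: 0.612
finger_force: 37.6
```

jog_arm(commands=[{"offset": [-0.02,0,0.04],"turn": 0,"gripper": -1},{"offset": [-0.02,0,0.04],"turn": 0,"gripper": -1},{"offset": [-0.02,0,0.04],"turn": 0,"gripper": -1},{"offset": [0,0,0],"turn": 0,"gripper": -1}])

```text
time_s: 10.1
ee_pos: [0.543, 0.0323, 0.133]
tcp_rot: [-0.001, -0.0, 1.0, 0.0]
contact_force: [-3.2, 2.3, 11.9]
grip_width: 0.611
finger_force: 37.9
```

jog_arm(commands=[{"offset": [-0.02,0,0.04],"turn": 0,"gripper": -1},{"offset": [-0.02,0,0.04],"turn": 0,"gripper": -1},{"offset": [0,0,0],"turn": 0,"gripper": -1}])

```text
time_s: 10.35
ee_pos: [0.5427, 0.0323, 0.1317]
tcp_rot: [-0.003, -0.0, 1.0, 0.0]
contact_force: [-8.7, 3.3, 18.6]
grip_width: 0.615
finger_force: 38.7
```

jog_arm(commands=[{"offset": [-0.02,0,0.04],"turn": 0,"gripper": -1},{"offset": [-0.02,0,0.04],"turn": 0,"gripper": -1},{"offset": [0,0,0],"turn": 0,"gripper": -1}])

```text
time_s: 10.6
ee_pos: [0.5428, 0.0324, 0.1314]
tcp_rot: [-0.004, -0.001, 1.0, -0.0]
contact_force: [-16.8, 2.0, 30.1]
grip_width: 0.611
finger_force: 39.9
```

The force has risen steeply to about 34 N along the axis, so the pot is seated. I'll ease off and let go.

jog_arm(commands=[{"offset": [0.02,0,-0.04],"turn": 0,"gripper": -1},{"offset": [0.02,0,-0.04],"turn": 0,"gripper": -1},{"offset": [0.02,0,-0.04],"turn": 0,"gripper": -1},{"offset": [0.02,0,-0.04],"turn": 0,"gripper": -1},{"offset": [0,0,0],"turn": 0,"gripper": -1},{"offset": [0,0,0],"turn": 0,"gripper": 0.5},{"offset": [0,0,0],"turn": 0,"gripper": 0.5},{"offset": [0,0,0],"turn": 0,"gripper": 0.5},{"offset": [0,0,0],"turn": 0,"gripper": 0.5}])

```text
time_s: 11.35
ee_pos: [0.5423, 0.0318, 0.1309]
tcp_rot: [-0.002, 0.0, 1.0, -0.0]
contact_force: [-0.6, 0.6, -0.6]
grip_width: 0.75
finger_force: 0.5
```

jog_arm(commands=[{"offset": [0,0,-0.3],"turn": 0,"gripper": 0.5},{"offset": [0,0,-1],"turn": 0,"gripper": 0.5},{"offset": [0,0,-1],"turn": 0,"gripper": 0.5},{"offset": [0,0,-1],"turn": 0,"gripper": 1},{"offset": [0,0,-1],"turn": 0,"gripper": 1},{"offset": [0.8,-1,-0.3],"turn": 0,"gripper": 1},{"offset": [0.8,-1,0],"turn": 0,"gripper": 1},{"offset": [0.8,-1,0],"turn": 0,"gripper": 1},{"offset": [0.8,-1,0],"turn": 0,"gripper": 1},{"offset": [0.4,-1,0],"turn": 0,"gripper": 1}])

```text
time_s: 12.18
ee_pos: [0.4516, -0.0933, 0.247]
tcp_rot: [-0.0, -0.0, 1.0, 0.0]
contact_force: [0.3, 0.4, -0.7]
grip_width: 1.004
finger_force: 0.0
```

jog_arm(commands=[{"offset": [0.3,-1,0],"turn": 0,"gripper": 1},{"offset": [0,-1,0],"turn": 0,"gripper": 1},{"offset": [0,-1,0],"turn": 0,"gripper": 1},{"offset": [0,-1,0],"turn": 0,"gripper": 1},{"offset": [0,-1,0],"turn": 0,"gripper": 1},{"offset": [0,-0.8,0],"turn": 0,"gripper": 1},{"offset": [0,0,0],"turn": 0,"gripper": 1},{"offset": [0,0,0],"turn": 0,"gripper": 1}], squeeze=25)

```text
time_s: 12.85
ee_pos: [0.446, -0.2384, 0.2469]
tcp_rot: [-0.0, 0.001, 1.0, 0.001]
contact_force: [0.2, 0.5, 0.2]
grip_width: 1.0
finger_force: 0.0
```

```bash
python3 - <<'E'
from h import *
s=bot.get_state(); print(s["ee_pos"],s["contact_force"],s["q"].round(2))
a=bot.get_image("scene");b=bot.get_image("top");cv2.imwrite("pics/s2.png",a[:,:,::-1]);cv2.imwrite("pics/t2.png",b[:,:,::-1])
z=lambda i,x,y:cv2.resize(i[y:y+100,x:x+66],None,fx=6,fy=6,interpolation=2)[:,:,::-1]
cv2.imwrite("pics/g5.png",np.hstack([z(a,258,155),z(b,228,155)]))
E
```

```text
[ 0.44597176 -0.23844476  0.24685548] [0.24104974 0.45811495 0.16710116] [-0.66  0.06  1.7   0.    1.38 -2.23]
```

View pics/g5.png

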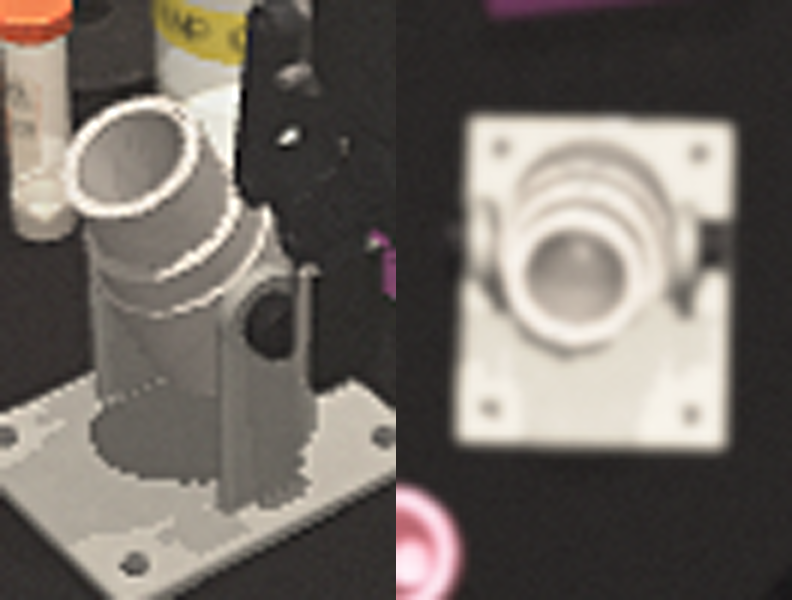

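```bash
cat >> fit.py <<'E'
f=lambda u,v,x0,y0:((u+.5)/6-.5+x0,(v+.5)/6-.5+y0)
M=tri(f(179.5,273.5,228,155),f(134,157,258,155)); print("midrim",M)
for Cc in (model(s.x[:4])[0],tri((258.3,197.6),(285.1,189.9))): d=M-Cc; print(d,np.linalg.norm(d),np.arctan2(-d[0],d[2]))
E
python3 fit.py|tail -3
```

```text
midrim [0.53780058 0.03206367 0.15414857]
[-0.01094388  0.00112572  0.02679636] 0.028966890921385317 0.38773471270017756
[-0.01210195  0.00014155  0.02915413] 0.031566449369186546 0.39345761703537663
```

Collar distance measures 29 to 31.6 mm against 30, so the middle pot is home. Next I pick up the smallest pot.

jog_arm(commands=[{"offset": [0,-0.24,0.5],"turn": 0,"gripper": 1},{"offset": [0,0,1],"turn": 0,"gripper": 1},{"offset": [0,0,1],"turn": 0,"gripper": 1},{"offset": [0,0,1],"turn": 0,"gripper": 1},{"offset": [0,0,1],"turn": 0,"gripper": 1},{"offset": [0,0,1],"turn": 0,"gripper": 1},{"offset": [0,0,0.8],"turn": 0,"gripper": 1},{"offset": [0,0,0.6],"turn": 0,"gripper": 1},{"offset": [0,0,0.4],"turn": 0,"gripper": 1},{"offset": [0,0,0],"turn": 0,"gripper": 1}])

```text
time_s: 13.78
ee_pos: [0.4447, -0.2416, 0.0624]
tcp_rot: [-0.002, -0.001, 1.0, 0.002]
contact_force: [0.1, 0.8, 0.2]
grip_width: 0.997
finger_force: 0.0
```

jog_arm(commands=[{"offset": [0,0,0],"turn": 0,"gripper": 1},{"offset": [0,0,0],"turn": 0,"gripper": 1},{"offset": [0,0,0],"turn": 0,"gripper": 1}])

```text
time_s: 14.03
ee_pos: [0.4472, -0.2446, 0.066]
tcp_rot: [0.001, -0.0, 1.0, -0.001]
contact_force: [-0.0, -0.6, 0.0]
grip_width: 1.0
finger_force: 0.0
```

jog_arm(commands=[{"offset": [0.08,0,0.06],"turn": 0,"gripper": 1},{"offset": [0,0,0],"turn": 0,"gripper": -1},{"offset": [0,0,0],"turn": 0,"gripper": -1},{"offset": [0,0,0],"turn": 0,"gripper": -1},{"offset": [0,0,0],"turn": 0,"gripper": -1},{"offset": [0,0,0],"turn": 0,"gripper": -1},{"offset": [0,0,0],"turn": 0,"gripper": -1},{"offset": [0,0,0],"turn": 0,"gripper": -1},{"offset": [0,0,0],"turn": 0,"gripper": -1}], squeeze=20)

```text
time_s: 14.78
ee_pos: [0.4444, -0.2441, 0.0634]
tcp_rot: [0.0, -0.0, 1.0, -0.0]
contact_force: [-1.8, 0.2, 4.3]
grip_width: 0.539
finger_force: 20.6
```

jog_arm(commands=[{"offset": [0,0,-0.4],"turn": 0,"gripper": -1},{"offset": [0,0,-1],"turn": 0,"gripper": -1},{"offset": [0,0,-1],"turn": 0,"gripper": -1},{"offset": [0,0,-1],"turn": 0,"gripper": -1},{"offset": [0,0,-1],"turn": 0,"gripper": -1},{"offset": [0,0,-1],"turn": 0,"gripper": -1},{"offset": [0,0,-1],"turn": 0,"gripper": -1},{"offset": [0,0,-1],"turn": 0,"gripper": -1},{"offset": [0,0,-0.6],"turn": 0,"gripper": -1},{"offset": [0,0,0],"turn": 0,"gripper": -1}])

```text
time_s: 15.62
ee_pos: [0.4459, -0.2454, 0.2676]
tcp_rot: [0.003, -0.0, 1.0, -0.003]
contact_force: [0.2, -0.9, -0.8]
grip_width: 0.537
finger_force: 21.0
```

jog_arm(commands=[{"offset": [-0.3,0.5,0],"turn": 0,"gripper": -1},{"offset": [-0.36,1,0],"turn": 0,"gripper": -1},{"offset": [-0.36,1,0],"turn": 0,"gripper": -1},{"offset": [-0.36,1,0],"turn": 0,"gripper": -1},{"offset": [-0.36,1,0],"turn": 0,"gripper": -1},{"offset": [-0.36,1,0],"turn": 0,"gripper": -1},{"offset": [-0.36,1,0],"turn": 0,"gripper": -1},{"offset": [-0.36,1,0],"turn": 0,"gripper": -1},{"offset": [-0.36,1,0],"turn": 0,"gripper": -1},{"offset": [-0.36,1,0],"turn": 0,"gripper": -1}])

```text
time_s: 16.45
ee_pos: [0.5317, -0.005, 0.2611]
tcp_rot: [-0.002, -0.0, 1.0, 0.0]
contact_force: [-0.0, 0.4, -0.7]
grip_width: 0.534
finger_force: 20.9
```

jog_arm(commands=[{"offset": [0,0.9,0],"turn": 0,"gripper": -1},{"offset": [0,0.7,0],"turn": 0,"gripper": -1},{"offset": [0,0,0],"turn": 0,"gripper": -1},{"offset": [0,0,0],"turn": 0,"gripper": -1},{"offset": [0,0,0],"turn": 0,"gripper": -1},{"offset": [0,0,0],"turn": 0,"gripper": -1}])

```text
time_s: 16.95
ee_pos: [0.5322, 0.0326, 0.2623]
tcp_rot: [-0.001, 0.0, 1.0, -0.0]
contact_force: [0.3, -0.9, -0.6]
grip_width: 0.539
finger_force: 21.0
```

jog_arm(commands=[{"offset": [-0.12,-0.02,0.3],"turn": 0,"gripper": -1},{"offset": [0,0,0.4],"turn": 0,"gripper": -1},{"offset": [0,0,0.4],"turn": 0,"gripper": -1},{"offset": [0,0,0.4],"turn": 0,"gripper": -1},{"offset": [0,0,0.3],"turn": 0,"gripper": -1},{"offset": [0,0,0.15],"turn": 0,"gripper": -1},{"offset": [0,0,0],"turn": 0,"gripper": -1},{"offset": [0,0,0],"turn": 0,"gripper": -1},{"offset": [0,0,0],"turn": 0,"gripper": -1}])

```text
time_s: 17.7
ee_pos: [0.536, 0.0331, 0.2148]
tcp_rot: [0.001, -0.0, 1.0, -0.0]
contact_force: [0.5, -0.8, -1.0]
grip_width: 0.536
finger_force: 21.0
```

jog_arm(commands=[{"offset": [0.02,-0.02,0.08],"turn": 0,"gripper": -1},{"offset": [0.03,0,0.08],"turn": 0,"gripper": -1},{"offset": [0.03,0,0.08],"turn": 0,"gripper": -1},{"offset": [0.04,0,0.08],"turn": 0,"gripper": -1},{"offset": [0.04,0,0.06],"turn": 0,"gripper": -1},{"offset": [0.05,0,0.06],"turn": 0,"gripper": -1},{"offset": [0.06,0,0.06],"turn": 0,"gripper": -1},{"offset": [0,0,0],"turn": 0,"gripper": -1},{"offset": [0,0,0],"turn": 0,"gripper": -1}])

```text
time_s: 18.45
ee_pos: [0.5294, 0.0325, 0.2023]
tcp_rot: [0.001, -0.0, 1.0, -0.0]
contact_force: [1.2, 0.6, 0.4]
grip_width: 0.535
finger_force: 21.1
```

jog_arm(commands=[{"offset": [0.07,0,0.04],"turn": 0,"gripper": -1},{"offset": [0.07,0,0.04],"turn": 0,"gripper": -1},{"offset": [0.07,0,0.04],"turn": 0,"gripper": -1},{"offset": [0.07,0,0.04],"turn": 0,"gripper": -1},{"offset": [0.07,0,0.05],"turn": 0,"gripper": -1},{"offset": [0.07,0,0.05],"turn": 0,"gripper": -1},{"offset": [0.07,0,0.05],"turn": 0,"gripper": -1},{"offset": [0,0,0],"turn": 0,"gripper": -1}])

```text
time_s: 19.12
ee_pos: [0.5162, 0.0326, 0.1939]
tcp_rot: [-0.0, -0.0, 1.0, 0.0]
contact_force: [2.6, -0.2, 3.6]
grip_width: 0.535
finger_force: 20.0
```

jog_arm(commands=[{"offset": [-0.045,0,0.09],"turn": 0,"gripper": -1},{"offset": [-0.045,0,0.09],"turn": 0,"gripper": -1},{"offset": [-0.045,0,0.09],"turn": 0,"gripper": -1},{"offset": [-0.045,0,0.09],"turn": 0,"gripper": -1},{"offset": [-0.045,0,0.09],"turn": 0,"gripper": -1},{"offset": [0,0,0],"turn": 0,"gripper": -1}])

```text
time_s: 19.62
ee_pos: [0.5219, 0.0326, 0.1818]
tcp_rot: [-0.001, -0.0, 1.0, 0.0]
contact_force: [2.6, 0.9, 0.9]
grip_width: 0.536
finger_force: 20.3
```

jog_arm(commands=[{"offset": [-0.02,0,0.04],"turn": 0,"gripper": -1},{"offset": [-0.02,0,0.04],"turn": 0,"gripper": -1},{"offset": [-0.02,0,0.04],"turn": 0,"gripper": -1},{"offset": [-0.02,0,0.04],"turn": 0,"gripper": -1},{"offset": [-0.02,0,0.04],"turn": 0,"gripper": -1},{"offset": [-0.02,0,0.04],"turn": 0,"gripper": -1},{"offset": [0,0,0],"turn": 0,"gripper": -1}])

```text
time_s: 20.2
ee_pos: [0.5251, 0.0325, 0.1766]
tcp_rot: [-0.0, -0.0, 1.0, -0.0]
contact_force: [1.6, -0.7, 3.5]
grip_width: 0.534
finger_force: 20.5
```

jog_arm(commands=[{"offset": [-0.02,0,0.04],"turn": 0,"gripper": -1},{"offset": [-0.02,0,0.04],"turn": 0,"gripper": -1},{"offset": [-0.02,0,0.04],"turn": 0,"gripper": -1},{"offset": [-0.02,0,0.04],"turn": 0,"gripper": -1},{"offset": [-0.02,0,0.04],"turn": 0,"gripper": -1},{"offset": [-0.02,0,0.04],"turn": 0,"gripper": -1},{"offset": [0,0,0],"turn": 0,"gripper": -1}], squeeze=30)

```text
time_s: 20.78
ee_pos: [0.5282, 0.0326, 0.1707]
tcp_rot: [-0.0, -0.0, 1.0, 0.0]
contact_force: [-0.8, 0.9, 5.3]
grip_width: 0.533
finger_force: 32.4
```

jog_arm(commands=[{"offset": [-0.02,0,0.04],"turn": 0,"gripper": -1},{"offset": [-0.02,0,0.04],"turn": 0,"gripper": -1},{"offset": [-0.02,0,0.04],"turn": 0,"gripper": -1},{"offset": [-0.02,0,0.04],"turn": 0,"gripper": -1},{"offset": [-0.02,0,0.04],"turn": 0,"gripper": -1},{"offset": [-0.02,0,0.04],"turn": 0,"gripper": -1},{"offset": [0,0,0],"turn": 0,"gripper": -1}])

```text
time_s: 21.37
ee_pos: [0.5309, 0.0326, 0.165]
tcp_rot: [-0.0, -0.0, 1.0, -0.0]
contact_force: [-1.6, -0.9, 7.1]
grip_width: 0.534
finger_force: 32.5
```

jog_arm(commands=[{"offset": [-0.02,0,0.04],"turn": 0,"gripper": -1},{"offset": [-0.02,0,0.04],"turn": 0,"gripper": -1},{"offset": [-0.02,0,0.04],"turn": 0,"gripper": -1},{"offset": [-0.02,0,0.04],"turn": 0,"gripper": -1},{"offset": [-0.02,0,0.04],"turn": 0,"gripper": -1},{"offset": [0,0,0],"turn": 0,"gripper": -1}])

```text
time_s: 21.87
ee_pos: [0.5317, 0.0325, 0.1604]
tcp_rot: [-0.003, -0.0, 1.0, -0.0]
contact_force: [-6.8, 0.3, 12.4]
grip_width: 0.53
finger_force: 33.3
```

jog_arm(commands=[{"offset": [-0.02,0,0.04],"turn": 0,"gripper": -1},{"offset": [-0.02,0,0.04],"turn": 0,"gripper": -1},{"offset": [-0.02,0,0.04],"turn": 0,"gripper": -1},{"offset": [0,0,0],"turn": 0,"gripper": -1}])

```text
time_s: 22.2
ee_pos: [0.5317, 0.0327, 0.158]
tcp_rot: [-0.004, -0.0, 1.0, -0.0]
contact_force: [-12.9, 0.4, 19.4]
grip_width: 0.53
finger_force: 34.5
```

jog_arm(commands=[{"offset": [0.02,0,-0.04],"turn": 0,"gripper": -1},{"offset": [0.02,0,-0.04],"turn": 0,"gripper": -1},{"offset": [0.02,0,-0.04],"turn": 0,"gripper": -1},{"offset": [0.02,0,-0.04],"turn": 0,"gripper": -1},{"offset": [0,0,0],"turn": 0,"gripper": -1},{"offset": [0,0,0],"turn": 0,"gripper": 0.4},{"offset": [0,0,0],"turn": 0,"gripper": 0.4},{"offset": [0,0,0],"turn": 0,"gripper": 0.4},{"offset": [0,0,0],"turn": 0,"gripper": 0.4}])

```text
time_s: 22.95
ee_pos: [0.5327, 0.0326, 0.16]
tcp_rot: [-0.001, -0.0, 1.0, 0.0]
contact_force: [0.8, 0.2, 0.7]
grip_width: 0.7
finger_force: 0.0
```

jog_arm(commands=[{"offset": [0,0,-0.3],"turn": 0,"gripper": 0.4},{"offset": [0,0,-1],"turn": 0,"gripper": 0.4},{"offset": [0,0,-1],"turn": 0,"gripper": 0.4},{"offset": [0,0,-1],"turn": 0,"gripper": 1},{"offset": [0.5,-1,-0.4],"turn": 0,"gripper": 1},{"offset": [0.6,-1,0],"turn": 0,"gripper": 1},{"offset": [0.6,-1,0],"turn": 0,"gripper": 1},{"offset": [0.6,-1,0],"turn": 0,"gripper": 1},{"offset": [0.6,-1,0],"turn": 0,"gripper": 1},{"offset": [0,-1,0],"turn": 0,"gripper": 1}])

```text
time_s: 23.78
ee_pos: [0.4585, -0.1181, 0.2537]
tcp_rot: [-0.001, -0.0, 1.0, 0.0]
contact_force: [1.1, 0.1, -0.2]
grip_width: 1.002
finger_force: 0.0
```

jog_arm(commands=[{"offset": [0,-1,0],"turn": 0,"gripper": 1},{"offset": [0,-1,0],"turn": 0,"gripper": 1},{"offset": [0,-1,0],"turn": 0,"gripper": 1},{"offset": [0,0,0],"turn": 0,"gripper": 1},{"offset": [0,0,0],"turn": 0,"gripper": 1}])

```text
time_s: 24.2
ee_pos: [0.4607, -0.1935, 0.2536]
tcp_rot: [0.0, 0.001, 1.0, 0.0]
contact_force: [-0.2, 0.4, -0.7]
grip_width: 0.997
finger_force: 0.0
```

```bash
python3 - <<'E'
from h import *
s=bot.get_state(); print(s["ee_pos"],s["contact_force"])
a=bot.get_image("scene");b=bot.get_image("top");cv2.imwrite("pics/s3.png",a[:,:,::-1]);cv2.imwrite("pics/t3.png",b[:,:,::-1])
z=lambda i,x,y:cv2.resize(i[y:y+100,x:x+66],None,fx=6,fy=6,interpolation=2)[:,:,::-1]
cv2.imwrite("pics/g6.png",np.hstack([z(a,253,140),z(b,228,155)]))
E
```

```text
[ 0.46069145 -0.19346099  0.25361308] [-0.24082491  0.38258115 -0.71144879]
```

View pics/g6.png

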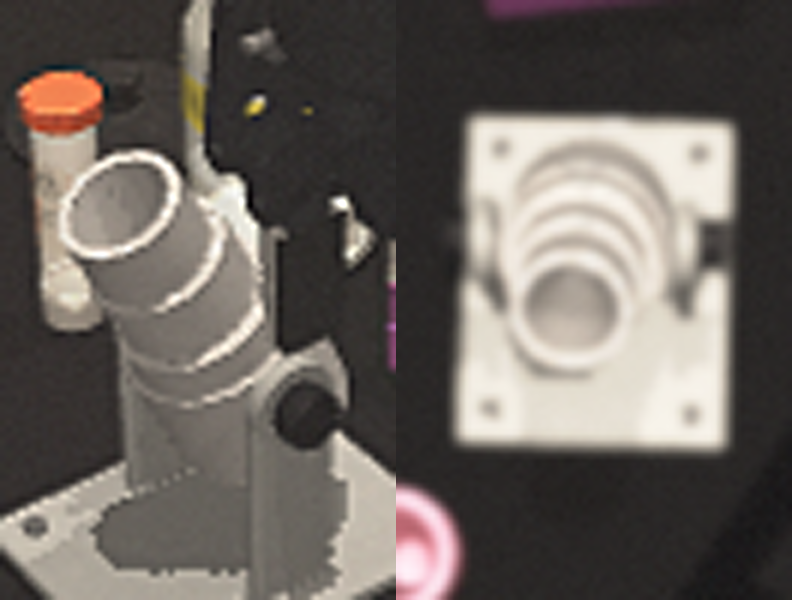

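```bash
cat >> fit.py <<'E'
S=tri(f(175,308,228,155),f(121,204.5,253,140)); d=S-M
print("smallrim",S,d,np.linalg.norm(d),np.arctan2(-d[0],d[2]),np.linalg.norm(S-model(s.x[:4])[0]))
E
python3 fit.py|tail -1
```

```text
smallrim [0.52009935 0.03167052 0.17935822] [-0.01770123 -0.00039315  0.02520965] 0.030806078860144106 0.612174815101665 0.0593776404090661
```

```bash
cat > ring.py <<'E'
from h import *
from scipy.optimize import minimize
from scipy.ndimage import map_coordinates
th=np.linspace(0,2*np.pi,120)
def go(tag,c0,ri,ro):
    im={n:cv2.GaussianBlur(cv2.imread(f"pics/{n[0]}{tag}.png" if tag!="0" else f"pics/{n}0.png",0).astype(float),(0,0),.7) for n in("top","scene")}
    r=(ri+ro)/2; w=(ro-ri)/2+.0025
    def cost(p):
        A=R.from_euler("ZYX",[0,-p[3],p[4]]).as_matrix(); t=0
        for n in im:
            for rad,k in((r,2),(r-w,-1)):
                q=proj(n,p[:3]+rad*np.outer(np.cos(th),A[:,0])+rad*np.outer(np.sin(th),A[:,1]))
                t-=k*map_coordinates(im[n],[q[:,1],q[:,0]],order=1).mean()
        return t
    x0=np.r_[c0,.48,0.]; best=min((minimize(cost,x0+d,method="Nelder-Mead",options=dict(initial_simplex=np.vstack([x0+d]+[x0+d+e for e in np.diag([.003,.003,.003,.1,.1])]),maxiter=2000)) for d in np.random.default_rng(0).normal(size=(8,5))*[.002,.002,.002,.06,.05]),key=lambda s:s.fun)
    print(tag,best.x.round(4),round(best.fun,1)); return best.x
B=go("0",[.549,.031,.127],.0235,.0315); M=go("2",[.537,.032,.154],.0205,.027); S=go("3",[.520,.032,.179],.018,.0235)
for a,b in((B,M),(M,S),(B,S)): d=(b-a)[:3]; print(d.round(4),np.linalg.norm(d),np.arctan2(-d[0],d[2]))
E
python3 ring.py
```

```text
Traceback (most recent call last):
  File "ring.py", line 17, in <module>
    B=go("0",[.549,.031,.127],.0235,.0315); M=go("2",[.537,.032,.154],.0205,.027); S=go("3",[.520,.032,.179],.018,.0235)
  File "ring.py", line 15, in go
    x0=np.r_[c0,.48,0.]; best=min((minimize(cost,x0+d,method="Nelder-Mead",options=dict(initial_simplex=np.vstack([x0+d]+[x0+d+e for e in np.diag([.003,.003,.003,.1,.1])]),maxiter=2000)) for d in np.random.default_rng(0).normal(size=(8,5))*[.002,.002,.002,.06,.05]),key=lambda s:s.fun)
                              ~~~^^^^^^^^^^^^^^^^^^^^^^^^^^^^^^^^^^^^^^^^^^^^^^^^^^^^^^^^^^^^^^^^^^^^^^^^^^^^^^^^^^^^^^^^^^^^^^^^^^^^^^^^^^^^^^^^^^^^^^^^^^^^^^^^^^^^^^^^^^^^^^^^^^^^^^^^^^^^^^^^^^^^^^^^^^^^^^^^^^^^^^^^^^^^^^^^^^^^^^^^^^^^^^^^^^^^^^^^^^^^^^^^^^^^^^^^^^^^^^^^^^^^^^^^^^^^
  File "ring.py", line 15, in <genexpr>
    x0=np.r_[c0,.48,0.]; best=min((minimize(cost,x0+d,method="Nelder-Mead",options=dict(initial_simplex=np.vstack([x0+d]+[x0+d+e for e in np.diag([.003,.003,.003,.1,.1])]),maxiter=2000)) for d in np.random.default_rng(0).normal(size=(8,5))*[.002,.002,.002,.06,.05]),key=lambda s:s.fun)
                                   ~~~~~~~~^^^^^^^^^^^^^^^^^^^^^^^^^^^^^^^^^^^^^^^^^^^^^^^^^^^^^^^^^^^^^^^^^^^^^^^^^^^^^^^^^^^^^^^^^^^^^^^^^^^^^^^^^^^^^^^^^^^^^^^^^^^^^^^^^^^^^^^^^^^^^^^
  File "ring.py", line 12, in cost
    q=proj(n,p[:3]+rad*np.outer(np.cos(th),A[:,0])+rad*np.outer(np.sin(th),A[:,1]))
  File "h.py", line 8, in proj
    f,cx,cy,k,o,M=P(n); c=(np.atleast_2d(X)-o)@M; s=c[:,:2]/c[:,2:]; s=s*(1+k*(s**2).sum(1,keepdims=True)); return s*f+[cx,cy]
                  ~^^^
  File "h.py", line 5, in P
    p=bot.camera_params(n); f=210/np.tan(np.radians(p["fovy"]/2)); w=p["orientation"]
ValueError: time passes only in moves, steps and waits
```

Too many camera_params calls, so I'll cache them.

```bash
sed -i 's/^def P(n)/import functools\n@functools.cache\ndef P(n)/' h.py; python3 ring.py
```

```text
0 [ 0.5496  0.0319  0.1266  0.4827 -0.0464] -570.7
2 [ 0.5364  0.0319  0.1552  0.4486 -0.0506] -568.9
3 [ 0.5194  0.0317  0.1801  0.4386 -0.0183] -526.1
[-0.0132  0.      0.0286] 0.031478934636547266 0.4312157566068092
[-0.017  -0.0002  0.0249] 0.03014218379751244 0.5996561477294448
[-0.0302 -0.0002  0.0535] 0.06140237620518018 0.5136036232870463
```

```bash
cat > arc.py <<'E'
from h import *
from scipy.optimize import minimize
from scipy.ndimage import map_coordinates
def go(name,tag,c0,ri,ro,tilt=.47):
    im={n:cv2.GaussianBlur(cv2.imread(f"pics/{n[0]}{tag}.png" if tag!="0" else f"pics/{n}0.png",0).astype(float),(0,0),.7) for n in("top","scene")}
    T={"top":np.radians(np.linspace(-75,75,60)),"scene":np.radians(np.linspace(-130,-10,60))}
    r=(ri+ro)/2
    A=R.from_euler("ZY",[0,-tilt]).as_matrix()
    def cost(p):
        t=0
        for n in im:
            for rad,k in((r,2),(ro+.003,-1),(ri-.003,-1)):
                q=proj(n,p[:3]+rad*np.outer(np.cos(T[n]),A[:,0])+rad*np.outer(np.sin(T[n]),A[:,1]))
                t-=k*map_coordinates(im[n],[q[:,1],q[:,0]],order=1).mean()
        return t
    b=min((minimize(cost,np.array(c0)+d,method="Nelder-Mead",options=dict(initial_simplex=np.array(c0)+d+np.vstack([np.zeros(3),.002*np.eye(3)]))) for d in np.random.default_rng(0).normal(size=(8,3))*.0015),key=lambda s:s.fun)
    print(name,tag,b.x.round(4),round(b.fun,1)); return b.x
C=np.array([.5496,.0319,.1266]);a=np.array([-np.sin(.47),0,np.cos(.47)])
go("big","0",C,.0235,.0315);go("big","2",C,.027,.0315);go("big","3",C,.027,.0315)
go("mid","2",C+.03*a,.0205,.027);go("mid","3",C+.03*a,.0235,.027)
go("small","3",C+.06*a,.018,.0235)
E
python3 arc.py
```

```text
big 0 [0.5489 0.0319 0.1267] -257.8
big 2 [0.5481 0.0325 0.1267] -161.6
big 3 [0.5472 0.0323 0.1267] -148.2
mid 2 [0.5356 0.0321 0.1553] -232.9
mid 3 [0.5326 0.0323 0.1537] -130.8
small 3 [0.5194 0.032  0.1799] -240.4
```

```bash
python3 -c "
from workcell import bot
print(bot.finish_job())"
```

```text
the job is handed in; nothing more can be done
None
```

I handed the job in at about 24 s of the 64 s allowed; the hand-in returned no verdict. By my camera measurements, both pots are nested and home: collars about 30 mm apart, axes in line to within measurement error. The stand's lean looks unchanged apart from a 1–2 mm apparent shift at the rim that I put down to image error. The arm has let go and stands clear, and it never went near the tub or tube.

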